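# Walk the bedside speaker into its charging dock and latch it

## Robot

A 6-joint arm with a two-finger parallel gripper is mounted at the origin on the work surface. World frame = base frame: x ahead of the robot, y to its left, z up, the work surface at z = 0. Lengths are in m, angles in degrees, forces in N, time in s.
With the tool pointing down it reaches from about 0.325 to 0.925 m from the base axis. Payload 3.1 kg.
Tool frame: the origin (TCP) lies midway between the tips of the shut fingers; the grasp point (between the pads) lies env.hold_point_z behind it (env.hold_point_z is the distance from the TCP to the grasp point, in m); z points along the fingers, y is the line along which they close (so a half turn about z gives the same grasp; the last joint's range is limited). The gripper opens to 85 mm and grips with 20 to 120 N. Pads are 22 mm wide; open, the fingers measure 114 mm over their backs; the gripper's body (76 mm by 85 mm) begins 54 mm behind the grasp point. The pads swing forward as they close: fully open they stand 13 mm farther back than shut.
Start: joints at [65.363, 12.427, 92.441, -0, 75.132, -6.429], TCP at [0.195, 0.594, 0.209] pointing down, gripper open.
Joint ranges: [-157.48, 157.48], [-44.54, 120.13], [17.64, 146.25], [-64.5, 244.5], [7.68, 150.69], [-147.95, 147.95]. Speed limits (degrees/s): [159.86, 159.86, 180, 180, 180, 180].

## Interface

Orientations are given as [roll, pitch, yaw] about the fixed x, y, z axes, in that order (R = Rz(yaw) Ry(pitch) Rx(roll)).
In Python, from plant import monitor, vision, order, env gives the robot as it stands.
- The arm moves only by the shell command python3 -m inch 'ROWS'. ROWS is text: rows parted by semicolons, each of 7 numbers parted by spaces: the shift along the tool's x, y, z normalised to -1 to 1, where 1 is 1 m, then the turn, a rotation vector about the tool's x, y, z normalised to -1 to 1, where 1 is 180 degrees, then the opening, from 0 (shut) to 1 (fully open). A call has 1 to 8 rows; each row is the pose to reach, as a shift and turn from the pose commanded when the call began, along the tool's axes at that moment, turning the shorter way round; what a row does not reach only later rows make up. A row lasts 1/8 s, in which the tool goes at most 62.5 mm and 10.7 degrees, less where a joint would pass 70% of its speed; a pose out of reach is approached as far as the arm can. A call with a number of a shift or a turn outside -1 to 1 is refused whole. A call with a gripper value outside its range is refused whole. The fingers move at their own pace and stop on an object; the grip force is fixed at half the most. Time passes only in rows, so rows that repeat a pose let the fingers close. It gives the time, the measured TCP pose, the force, the opening and the grip force at its end, in the units of the state.
- monitor.sense(): the state, without advancing time (a new reading comes with each control period).
- vision.capture(name): name is "side" or "top"; returns (picture, depth): 384x512x3 uint8, red, green, blue; 384x512 float32, m along the optical axis (not along the pixel's ray), 0 where there is no reading.
- vision.camera_info(name): a dict with "K" (3x3 intrinsics, pixels), "rvec" (rotation vector, rad) and "tvec" (3), from world to camera coordinates, as OpenCV has them. Camera axes: x right, y down, z forward; pixel columns grow to the right and rows downward; lengths in m; the calibration is good to about 2 mm. A picture is of the moment at which its call begins. camera_info takes no time and is no camera call.
- order.close_job(): hands the job in; it is judged then, once.
The state is a dict: "time_s": time; "q": joint angles; "joint_vel": joint speeds; "effort": joint torques, N m; "ee_pos": TCP position; "orientation": TCP orientation; "force": force on the tool from outside, world axes, zero at the start; "torque": the same for the moment, N m; "opening": finger opening in m; "grasp_force": force on a finger pad.
Only numpy, scipy, OpenCV 4.12 (cv2) and the standard library are available. Lean on these libraries where they do the work, as an engineer would, in place of code of your own. Each camera call takes 0.05 s, during which the arm holds its last target. There are 200 camera calls.

## Task

Walk the heavy bedside speaker forward across the dresser into its charging dock, by small alternating pushes on its two rubber rear corner bumpers and never on the glass, until both front corners sit fully home against the dock's stop. Then swing the orange latch shut behind it. Push gently, because the dock is only stuck down, keep the speaker flat, and leave the jar, the wooden ring and the star teether where they are.

Things in the scene. Friction and masses are not known exactly. Their poses are not given: they have to be found in the camera images.
- speaker: Low grey bedside speaker, 120 (x) by 200 (y) by 58 mm high, 0.75 to 1.1 kg, flat-bottomed, loose on the dresser; sliding it by one corner takes about 2 to 10 N. Origin at the centre of its underside; +x is its front (goes into the dock), y its left. At each corner of its rear face, towards the robot, a black rubber bumper; between them the glass lies 5 mm deeper.
- glass: The speaker's dark glass panel, fixed to it: it covers the whole top (58 mm high) and the rear face between the two bumpers. The robot must not press on it (no more than 1 N). Origin and axes as the speaker's.
- bumper_left (a point): Centre of the outer face of the left (+y) rear bumper, 25 mm up. A bumper is 36 mm wide (y from 64 to 100 mm off the speaker's middle) and 50 mm high.
- bumper_right (a point): Centre of the outer face of the speaker's right (-y) rear bumper, 25 mm up.
- nose_left (a point): Point on the speaker's front face near its left front corner: 60 mm ahead of, 90 mm left of and 25 mm above the speaker's origin.
- nose_right (a point): The same near the right front corner: 60 mm ahead, 90 mm right, 25 mm up.
- dock: White U-shaped charging dock stuck to the dresser, 254 mm wide, open below and towards the robot. Origin on the dresser where the speaker's origin belongs when home; +x points into the dock. Its tape holds 24 N: press the speaker no harder on any part of it.
- dock_stop (a point): Middle of the stop wall's face, which the speaker's front must touch: x = 60 mm in the dock's frame, 25 mm up. The wall is 42 mm high. Two brass charging plungers stand 10 mm out of it at y = +-75 mm, 13 to 27 mm up; the speaker pushes each one in, against a stiff friction of 3 N and no spring, until its front meets the wall.
- dock_mouth (a point): Middle between the near ends of the straight rails, x = -10 mm in the dock's frame, 25 mm up. The rails, 36 mm high, run from here to the stop, inner faces at y = +-104 mm (4 mm play each side); nearer the robot they flare out to y = +-119 mm at x = -45 mm. A speaker pushed too far on one corner skews and wedges between them.
- latch_pivot (a point): Pivot of the latch, on a 46 mm high post at x = -71, y = -134 mm in the dock's frame, at the middle height of the latch arm (29 mm).
- latch_tip (a point): Free end of the latch arm, 72 mm from the pivot. The arm is an orange bar 10 mm thick and 20 mm high, between 19 and 39 mm above the dresser.
- latch (a joint): Latch angle in rad, turning clockwise seen from above. 0: open, arm pointing back and outward (135 deg right of the dock's +x). 1.571: back and inward (135 deg left). 2.356: shut, at its end stop, pointing along the dock's +y, 6 mm behind the home speaker's right bumper. A light friction (0.03 N m) keeps it where it is left.
- jar: Lidded glass jar, 64 mm diameter, 85 mm high, standing to the left of the dock; origin at its base.
- ring: Flat beechwood ring, 70 mm across, 14 mm high, lying to the right of the dock; origin at its underside.
- teether: Navy star teether, about 74 mm across, 14 mm high, lying to the left of the jar; origin at its underside.
There are look-alikes about, which are no part of the job. Several things look just like the speaker: the one meant starts farthest to the robot's right.

How it is judged (in metres and radians):
On the way, in this order (a step that is already met when the one before it is completed fails the run):
1. both front corners of the speaker are between the dock's rails (x of each of nose_left, nose_right in the frame of dock above 0 m), for 0.05 s.
2. both front corners are home against the stop, within 1.5 mm, with the latch still open (x of each of nose_left, nose_right in the frame of dock above 0.0585 m and value of joint latch below 1.2 rad), for 0.1 s.
3. the latch is shut behind the speaker (value of joint latch above 2.2 rad), for 0.1 s.
At the end, for the whole second after the job is handed in: The speaker stands flat and still on the dresser in its dock, both front corners within 1.5 mm of the stop, and the latch is shut behind it (beyond 2.2 rad) (x of each of nose_left, nose_right in the frame of dock above 0.0585 m and height (world z) of speaker below 0.004 m and value of joint latch above 2.2 rad and linear speed of speaker below 0.01 m/s); the robot touches nothing.
It fails at once if the robot presses on the speaker's glass (over 1 N) (contact force between any of the fingers, the arm and glass above 1 N).
It fails at once if the speaker is pressed against the dock with more than 24 N (contact force between speaker and dock above 24 N).
It fails at once if the speaker is tipped (angle between speaker's own z axis and vertical above 0.1 rad).
It fails at once if the jar, the ring or the teether is moved by more than 20 mm (distance of any of jar, ring, teether from where it was at the start of the episode above 0.02 m).
It also fails if it takes over 72 s, if anything falls off the work surface, if the arm or the gripper's body presses on something with over 40 N, if the wrist force passes 120 N, or if a joint passes its speed limit or range.

## Working session

There is one attempt and no reset: what is moved stays moved. The work goes in short steps, Python scripts to look and compute and a shell command to move; the robot and the scene stay as the last step left them, time stands still between calls to the robot, and variables do not carry over. Pictures are saved under pics/ and viewed, at most 10 in all, crops included, and the job is handed in when it is done.

```bash
ls; mkdir -p pics; python3 - <<'E'
from plant import monitor, vision, env
import cv2,numpy as np
print(monitor.sense()); print(env.hold_point_z)
for n in("top","side"):
    p,d=vision.capture(n); cv2.imwrite(f"pics/{n}0.png",p[:,:,::-1]); np.savez(f"{n}0.npz",p=p,d=d); print(vision.camera_info(n))
E
```

```text
pics
{'time_s': 0.0, 'q': array([ 6.53623437e+01,  1.24761568e+01,  9.25299933e+01, -6.19777860e-04,
        7.51294463e+01, -6.43155547e+00]), 'joint_vel': array([-0.14793549,  0.04770059,  0.0630368 , -0.00861607, -0.00176383,
       -0.0456066 ]), 'effort': array([-3.53886435e-04, -3.96844304e+01, -3.03849792e+01, -1.18105968e-04,
        9.95064707e-03,  3.98595955e-05]), 'ee_pos': array([0.19492229, 0.59291553, 0.20746101]), 'orientation': array([-1.79865190e+02, -1.45941141e-02,  1.61794042e+02]), 'force': array([0.51213293, 0.45975616, 0.25180743]), 'torque': array([ 0.01478651, -0.04336328, -0.02384386]), 'grasp_force': 0.0, 'opening': 0.0857570993510073}
0.0187
{'K': array([[421.60139258,   0.        , 258.19574106],
       [  0.        , 421.60139258, 192.53952165],
       [  0.        ,   0.        ,   1.        ]]), 'rvec': array([ 2.15916383, -2.13348903,  0.13588612]), 'tvec': array([0.06591858, 0.52815367, 1.06087819])}
{'K': array([[391.42478926,   0.        , 252.91773263],
       [  0.        , 391.42478926, 200.84599315],
       [  0.        ,   0.        ,   1.        ]]), 'rvec': array([ 2.39193613, -0.34092571,  0.10756336]), 'tvec': array([-0.47231734,  0.20510046,  0.81012418])}
```

View pics/top0.png

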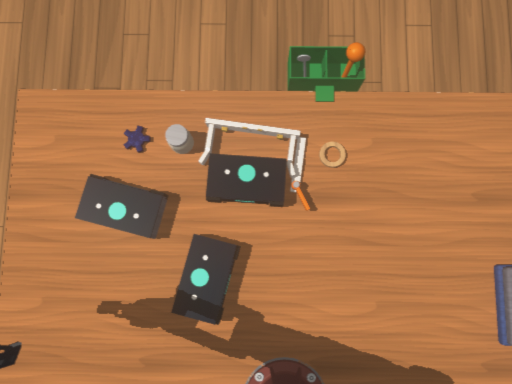

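View pics/side0.png

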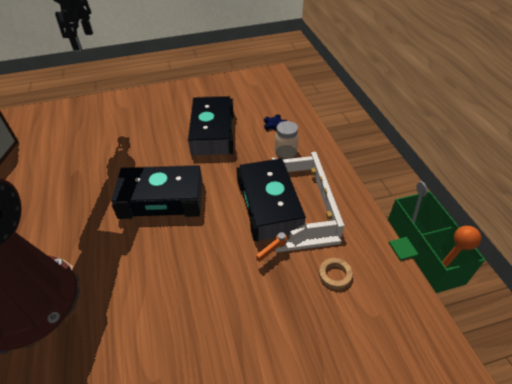

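The top view shows our speaker at px (247,180), the rightmost of the three, with its front just at the dock mouth. The dock stop runs from (207,122) to (299,132). The latch pivot is near (297,185) with its tip at (307,208), and the jar, ring and teether are at (180,138), (333,155) and (137,139).

```bash
cat > h.py <<'E'
import cv2,numpy as np
from plant import vision, monitor
def cloud(n,p=None,d=None):
    if p is None: p,d=vision.capture(n)
    c=vision.camera_info(n); K=c["K"]; R=cv2.Rodrigues(c["rvec"])[0]; t=np.ravel(c["tvec"])
    v,u=np.mgrid[:384,:512]; 
    P=np.stack([(u-K[0,2])/K[0,0]*d,(v-K[1,2])/K[1,1]*d,d],-1)
    return p,d,(P-t)@R
def rect(W,m):
    k=cv2.connectedComponentsWithStats(m.astype(np.uint8))
    i=1+np.argmax(k[2][1:,4]); q=W[k[1]==i][:,:2].astype(np.float32)
    return cv2.minAreaRect(q*1000),len(q)
def proj(n,X):
    c=vision.camera_info(n); return cv2.projectPoints(np.float64(X).reshape(-1,1,3),c["rvec"],c["tvec"],c["K"],None)[0][:,0]
E
python3 - <<'E'
from h import *
for n in("top","side"):
    f=np.load(n+"0.npz"); p,d,W=cloud(n,f["p"],f["d"]); hsv=cv2.cvtColor(p,cv2.COLOR_RGB2HSV)
    X,Y,Z=W[...,0],W[...,1],W[...,2]
    roi=(slice(150,210),slice(200,300)) if n=="top" else (slice(150,245),slice(235,305))
    m=np.zeros(d.shape,bool); m[roi]=True
    s=m&(Z>.05)&(Z<.068); print(n,"top z",np.median(Z[s]),"spk",rect(W,s))
    wh=(hsv[...,1]<70)&(hsv[...,2]>150)&(X>.45)&(X<.85)&(Y>-.2)&(Y<.3)&(Z>.025)&(Z<.055)
    print("dock",rect(W,wh),wh.sum())
    o=(hsv[...,0]<12)&(hsv[...,1]>200)&(hsv[...,2]>150)&(Z>.025)&(Z<.055)&(Y>-.2)&(X>.4)&(X<.75)&(Y<.2)
    print("orange",o.sum(),rect(W,o))
    print("floor z",np.median(Z[300:340,200:260] if n=="top" else Z[320:360,200:260]))
f=np.load("top0.npz")
c=f["p"][105:225,190:320]; cv2.imwrite("pics/c1.png",cv2.resize(c,(780,720)[:2] if 0 else (650,600),interpolation=cv2.INTER_CUBIC)[:,:,::-1])
E
```

```text
top top z 0.05924035783498135 spk (((560.5320434570312, 103.4948959350586), (200.25650024414062, 120.79167938232422), 86.55711364746094), 3510)
dock (((650.5042114257812, 96.39418029785156), (253.1688232421875, 121.51339721679688), 82.52828979492188), 833) 910Traceback (most recent call last):
  File "<stdin>", line 11, in <module>
  File "h.py", line 11, in rect
    i=1+np.argmax(k[2][1:,4]); q=W[k[1]==i][:,:2].astype(np.float32)
        ~~~~~~~~~^^^^^^^^^^^^
    return _wrapfunc(a, 'argmax', axis=axis, out=out, **kwds)
    return bound(*args, **kwds)
ValueError: attempt to get argmax of an empty sequence
```

```bash
python3 - <<'E'
from h import *
f=np.load("top0.npz"); p,d,W=cloud("top",f["p"],f["d"]); hsv=cv2.cvtColor(p,cv2.COLOR_RGB2HSV)
X,Y,Z=W[...,0],W[...,1],W[...,2]
a=np.radians(-7.47); c=np.array([.6505,.0964]); D=W[...,:2]-c
xd=D@[np.cos(a),np.sin(a)]; yd=D@[-np.sin(a),np.cos(a)]
wh=(hsv[...,1]<70)&(hsv[...,2]>150)&(abs(xd)<.09)&(abs(yd)<.2)&(Z>.025)
for lo in np.arange(-.1,.09,.01):
  s=wh&(xd>lo)&(xd<lo+.01)
  for nm,t in(("L",s&(yd>.03)),("R",s&(yd<-.03))):
    if t.sum(): print(f"{lo:.2f}",nm,t.sum(),np.round([yd[t].min(),yd[t].max(),np.median(Z[t])],4))
w=wh&(abs(yd)<.06); print("wall",np.percentile(xd[w],[0,5,50,95,100]),np.percentile(Z[w],[0,10,50,90]))
ys=yd[w];print("wall line",np.degrees(np.arctan(np.polyfit(ys,xd[w],1)[0])))
w=wh&(abs(xd)<.02)
for sg in(1,-1):
  t=w&(yd*sg>0); print("rail",sg,np.percentile(yd[t],[0,5,50,95,100]),np.degrees(np.arctan(np.polyfit(xd[t],yd[t],1)[0])))
for n in("top","side"):
  f=np.load(n+"0.npz"); p,d,W=cloud(n,f["p"],f["d"]);hsv=cv2.cvtColor(p,cv2.COLOR_RGB2HSV)
  D=W[...,:2]-c; x2=D@[np.cos(a),np.sin(a)]; y2=D@[-np.sin(a),np.cos(a)]
  o=((hsv[...,0]<12)|(hsv[...,0]>174))&(hsv[...,1]>190)&(hsv[...,2]>120)&(W[...,2]>.008)&(W[...,2]<.06)&(x2<0)&(x2>-.25)&(y2<-.08)&(y2>-.25)
  q=np.c_[x2[o],y2[o],W[...,2][o]]; print(n,len(q),q.min(0),q.max(0),np.median(q,0))
c=f0=np.load("top0.npz")["p"][105:225,190:320]; cv2.imwrite("pics/c1.png",cv2.resize(c,(650,600),interpolation=cv2.INTER_CUBIC)[:,:,::-1])
E
```

```text
-0.09 L 7 [0.0432 0.0513 0.0595]
-0.09 R 18 [-0.1396 -0.1282  0.0477]
-0.08 L 12 [0.0414 0.0519 0.0588]
-0.08 R 18 [-0.1379 -0.0482  0.0596]
-0.07 L 1 [0.1199 0.1199 0.0406]
-0.07 R 7 [-0.1209 -0.0504  0.0591]
-0.06 L 18 [0.1144 0.1266 0.0371]
-0.06 R 18 [-0.1284 -0.1151  0.0356]
-0.05 L 15 [0.1122 0.1231 0.0377]
-0.05 R 16 [-0.1247 -0.1129  0.037 ]
-0.04 L 40 [0.1065 0.1981 0.0601]
-0.04 R 13 [-0.1208 -0.1118  0.0373]
-0.03 L 68 [0.1042 0.1998 0.0856]
-0.03 R 8 [-0.1155 -0.1048  0.0379]
-0.02 L 79 [0.1042 0.1989 0.086 ]
-0.02 R 19 [-0.1154 -0.104   0.0376]
-0.01 L 76 [0.1042 0.1989 0.0858]
-0.01 R 14 [-0.1157 -0.105   0.0373]
-0.00 L 74 [0.1039 0.199  0.0855]
-0.00 R 20 [-0.1155 -0.104   0.0362]
0.01 L 58 [0.1042 0.1997 0.0851]
0.01 R 15 [-0.116  -0.1051  0.0358]
0.02 L 19 [0.1036 0.1158 0.0378]
0.02 R 20 [-0.1156 -0.104   0.0373]
0.03 L 18 [0.104  0.1154 0.0365]
0.03 R 15 [-0.1158 -0.1048  0.0377]
0.04 L 90 [0.0324 0.1245 0.0409]
0.04 R 88 [-0.1247 -0.0312  0.0413]
0.05 L 128 [0.0304 0.1249 0.0426]
0.05 R 128 [-0.1266 -0.03    0.0429]
0.06 L 3 [0.0347 0.1212 0.0403]
0.06 R 3 [-0.0779 -0.0431  0.0403]
wall [-0.08394268 -0.07710516  0.05144901  0.05927991  0.06076269] [0.03380291 0.04027203 0.04339651 0.05816839]
wall line 0.7055137784737903
rail 1 [0.10392476 0.10574591 0.17557444 0.19736192 0.19968895] -6.152836888120221
rail -1 [-0.11599996 -0.11525744 -0.10974879 -0.10434996 -0.10399565] -0.42526795931130973Traceback (most recent call last):
  File "<stdin>", line 20, in <module>
    return umr_minimum(a, axis, None, out, keepdims, initial, where)
ValueError: zero-size array to reduction operation minimum which has no identity
```

```bash
python3 - <<'E'
from h import *
a=np.radians(-7.47); c=np.array([.6505,.0964])
for n in("top","side"):
  f=np.load(n+"0.npz"); p,d,W=cloud(n,f["p"],f["d"]);hsv=cv2.cvtColor(p,cv2.COLOR_RGB2HSV).astype(int)
  D=W[...,:2]-c; x2=D@[np.cos(a),np.sin(a)]; y2=D@[-np.sin(a),np.cos(a)]; Z=W[...,2]
  w=(hsv[...,1]<70)&(hsv[...,2]>150)&(abs(y2)<.06)&(Z>.038)&(x2>.03)&(x2<.08)
  print(n,"wall",np.percentile(x2[w],[0,2,10,50,90,98,100]),np.median(Z[w]))
  # wall by y bins: near edge
  for y in np.arange(-.1,.1,.04):
    t=w=(hsv[...,2]>150)&(hsv[...,1]<70)&(y2>y)&(y2<y+.04)&(Z>.038)&(x2>.03)&(x2<.08); print(np.round([y,x2[t].min(),x2[t].max()],4))
  t=(Z>.012)&(Z<.055)&(y2<-.09)&(y2>-.25)&(x2<-.03)&(x2>-.2)&((hsv[...,0]<14))&(hsv[...,1]>180)
  if t.any():
    q=np.c_[x2[t],y2[t],Z[t]]; print("latch",len(q),q.min(0),q.max(0))
    print(cv2.fitLine(q[:,:2].astype(np.float32),cv2.DIST_L2,0,.01,.01).ravel())
c=np.load("top0.npz")["p"][105:225,190:320]; cv2.imwrite("pics/c1.png",cv2.resize(c,(650,600),interpolation=cv2.INTER_CUBIC)[:,:,::-1])
E
```

```text
top wall [0.04540604 0.04613388 0.04747591 0.05319148 0.05865817 0.05985749
 0.06076269] 0.04299217051431153
[-0.1     0.0455  0.0607]
[-0.06    0.0459  0.0601]
[-0.02    0.0456  0.0603]
[0.02   0.0454 0.0608]
[0.06   0.0463 0.0601]
latch 91 [-0.14441229 -0.17572018  0.0249082 ] [-0.08979785 -0.12465716  0.04501005]
[ 0.81230646  0.58323085 -0.11724257 -0.15484105]
side wall [0.04389202 0.04521291 0.04700293 0.05221789 0.05692408 0.0582166
 0.05887542] 0.042966220200932416
[-0.1     0.0448  0.0587]
[-0.06    0.0452  0.0583]
[-0.02    0.0456  0.0588]
[0.02   0.0439 0.0589]
[0.06   0.0452 0.0581]
latch 235 [-0.1449138  -0.17756864  0.02044889] [-0.07714146 -0.12986374  0.04279591]
[ 0.8538077   0.5205885  -0.11470972 -0.15663952]
```

View pics/c1.png

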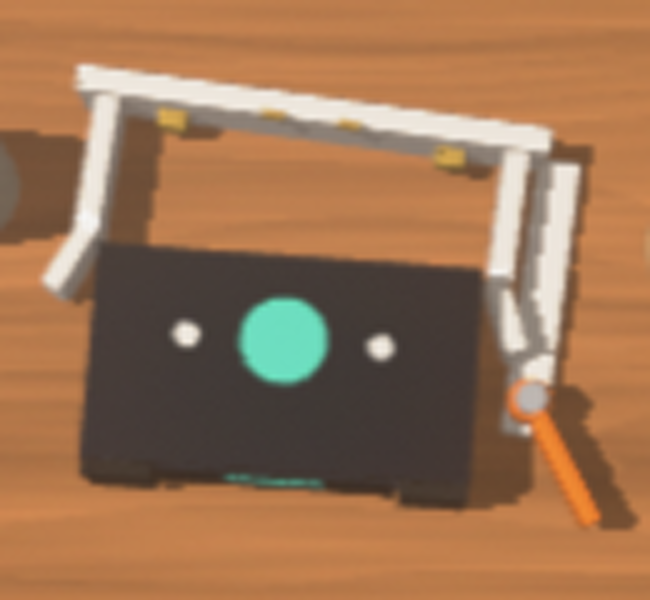

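The crop shows the dock's wall and rails clearly, with the speaker's nose at the mouth and skewed about 4° to the left. The latch arm is open, from (530,398) to (595,520). Depth puts the dock origin at about (0.6356, 0.0984) with yaw −7.5°, and the wall face and rail positions match the given sizes.

```bash
cat >> h.py <<'E'
from scipy.spatial.transform import Rotation as Ro
A=np.radians(-7.47); O=np.array([.6356,.0984]); EX=np.array([np.cos(A),np.sin(A)]); EY=np.array([-EX[1],EX[0]])
def d2w(x,y): return O+x*EX+y*EY
def w2d(p): D=np.asarray(p)[...,:2]-O; return np.stack([D@EX,D@EY],-1)
def tool(t=15,yaw=172.53): # tips forward by t
    return Ro.from_euler('z',yaw,degrees=True)*Ro.from_euler('y',t,degrees=True)*Ro.from_euler('x',180,degrees=True)
def go(x,y,z,T=None):
    s=monitor.sense(); R0=Ro.from_euler('xyz',s["orientation"],degrees=True)
    sh=R0.inv().apply(np.r_[d2w(x,y),z]-s["ee_pos"]); tr=np.zeros(3) if T is None else (R0.inv()*T).as_rotvec()/np.pi
    print("row",np.round(sh,4),np.round(tr,4))
def st():
    s=monitor.sense(); print("t",round(s["time_s"],2),"dock xy",np.round(w2d(s["ee_pos"])*1000,1),"z",round(s["ee_pos"][2]*1000,1),"F",np.round([s["force"][:2]@EX,s["force"][:2]@EY,s["force"][2]],1),np.round(s["orientation"],1),np.round(s["q"],0))
def spk(n="top"):
    p,d,W=cloud(n); Z=W[...,2]; D=w2d(W)
    m=(Z>.05)&(Z<.068)&(abs(D[...,1])<.125)&(D[...,0]>-.16)&(D[...,0]<.08)
    (c,s,a),k=rect(np.dstack([W[...,0],W[...,1]]),m)
    if s[0]<s[1]: a-=90
    c=w2d(np.array(c)/1000); a=(a-90-np.degrees(A)+90)%180-90
    b=np.radians(a); print("spk dock mm",np.round(c*1000,1),"size",np.round(s,1),"yaw",round(a,2),"noses x",[round(1000*(c[0]+.06*np.cos(b)-sg*.09*np.sin(b)),1) for sg in(1,-1)])
    return p
E
python3 - <<'E'
from h import *
print(tool().as_matrix().round(2)); st()
print("bumperL", w2d(np.array([.5056,.191])),"lookalike")
go(-.20,.08,.16,tool())
p=spk()
f=np.load("top0.npz"); p,d,W=cloud("top",f["p"],f["d"]); m=np.zeros(d.shape,bool); m[225:330,165:245]=1
(c,s,a),k=rect(W,m&(W[...,2]>.05)&(W[...,2]<.068)); print(w2d(cv2.boxPoints((c,s,a))/1000))
E
```

```text
[[-0.96  0.13  0.26]
 [ 0.13  0.99 -0.03]
 [-0.26  0.   -0.97]]
t 0.1 dock xy [-501.2  433.1] z 207.6 F [0.4 0.1 0.4] [-179.9   -0.   161.8] [65. 12. 93. -0. 75. -6.]
bumperL [-0.14093535  0.07491319] lookalike
row [-0.3617 -0.2907  0.0481] [-0.0085 -0.0832 -0.0592]
spk dock mm [-74.9  -4.8] size [199.9 120.9] yaw 3.95 noses x [np.float64(-21.3), np.float64(-8.9)]
[[-0.44495647  0.01037285]
 [-0.24600009 -0.01260642]
 [-0.23222178  0.10668727]
 [-0.43117816  0.12966652]]
```

```bash
python3 -m inch '-0.362 -0.291 0.048 -0.0085 -0.0832 -0.0592 0;-0.362 -0.291 0.048 -0.0085 -0.0832 -0.0592 0;-0.362 -0.291 0.048 -0.0085 -0.0832 -0.0592 0;-0.362 -0.291 0.048 -0.0085 -0.0832 -0.0592 0;-0.362 -0.291 0.048 -0.0085 -0.0832 -0.0592 0;-0.362 -0.291 0.048 -0.0085 -0.0832 -0.0592 0;-0.362 -0.291 0.048 -0.0085 -0.0832 -0.0592 0;-0.362 -0.291 0.048 -0.0085 -0.0832 -0.0592 0'; python3 -c "
from h import *
st();go(-.18,.075,.022,tool())"
```

```text
time_s: 1.15
ee_pos: [0.4489, 0.2013, 0.1603]
orientation: [179.9, 15.0, 172.3]
force: [0.7, 0.4, 0.4]
opening: 0.0002
grasp_force: 0.0
t 1.15 dock xy [-198.5   77.8] z 160.3 F [0.7 0.5 0.4] [179.9  15.  172.3] [ 21. -10. 122.  -9.  55. -58.]
row [ 0.0179 -0.0029  0.1384] [ 0.0002  0.0001 -0.0011]
```

```bash
python3 -m inch '0.012 -0.002 0.09 0 0 -0.001 0;0.018 -0.003 0.138 0 0 -0.001 0;0.018 -0.003 0.138 0 0 -0.001 0;0.018 -0.003 0.138 0 0 -0.001 0;0.018 -0.003 0.138 0 0 -0.001 0'; python3 -c "
from h import *
st();p,d=vision.capture('side'); cv2.imwrite('pics/s1.png',cv2.resize(p[120:260,150:350],(800,560),interpolation=cv2.INTER_CUBIC)[:,:,::-1])"
```

```text
time_s: 1.78
ee_pos: [0.4685, 0.2003, 0.0257]
orientation: [179.8, 15.3, 172.7]
force: [0.4, 0.1, -0.4]
opening: -0.0005
grasp_force: 0.0
t 1.77 dock xy [-179.    79.3] z 25.7 F [ 0.4  0.2 -0.4] [179.8  15.3 172.7] [ 20.   5. 125. -11.  37. -55.]
```

View pics/s1.png

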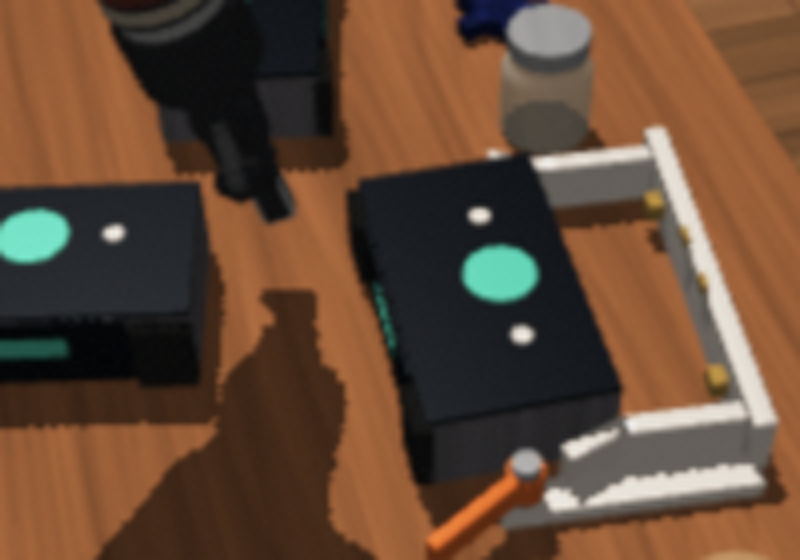

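The crop shows the shut fingertips at (280,205), behind the left bumper at (355,240) and clear of the look-alike. I'll advance and push the left bumper.

```bash
python3 -m inch '-0.009 -0.001 0.005 0 0 0 0;-0.016 -0.001 0.008 0 0 0 0;-0.019 -0.001 0.009 0 0 0 0;-0.022 -0.001 0.0095 0 0 0 0;-0.025 -0.001 0.010 0 0 0 0;-0.027 -0.001 0.0105 0 0 0 0;-0.029 -0.001 0.011 0 0 0 0;-0.029 -0.001 0.011 0 0 0 0'; python3 -c "
from h import *
st();spk()"
```

```text
time_s: 2.82
ee_pos: [0.4967, 0.1942, 0.0198]
orientation: [179.9, 15.0, 172.7]
force: [0.1, -0.0, -0.4]
opening: 0.0003
grasp_force: 0.0
t 2.83 dock xy [-150.1   76.9] z 19.8 F [ 0.1  0.  -0.4] [179.9  15.  172.7] [ 18.   9. 122. -11.  36. -57.]
spk dock mm [-74.8  -4.7] size [200.4 121. ] yaw 4.07 noses x [np.float64(-21.4), np.float64(-8.6)]
```

```bash
python3 -m inch '-0.002 0 0.0005 0 0 0 0;-0.004 0 0.001 0 0 0 0;-0.006 0 0.0015 0 0 0 0;-0.008 0 0.002 0 0 0 0;-0.010 0 0.0025 0 0 0 0;-0.012 0 0.003 0 0 0 0;-0.013 0 0.0035 0 0 0 0;-0.013 0 0.0035 0 0 0 0'; python3 -c "
from h import *
st();spk()"
```

```text
time_s: 3.88
ee_pos: [0.5091, 0.1928, 0.0193]
orientation: [179.9, 14.9, 172.7]
force: [-4.0, 3.3, 0.7]
opening: -0.0
grasp_force: 2.5
t 3.88 dock xy [-137.7   77.2] z 19.3 F [-4.4  2.8  0.7] [179.9  14.9 172.7] [ 17.  10. 120. -10.  37. -58.]
spk dock mm [-71.   -5.6] size [200.  121.2] yaw 1.54 noses x [np.float64(-13.4), np.float64(-8.6)]
```

```bash
python3 -m inch '-0.001 0.002 0.0003 0 0 0 0;-0.0015 0.004 0.0005 0 0 0 0;-0.003 0.005 0.0008 0 0 0 0;-0.004 0.006 0.001 0 0 0 0;-0.005 0.007 0.0013 0 0 0 0;-0.005 0.007 0.0013 0 0 0 0'; python3 -c "
from h import *
st();spk()"
```

```text
time_s: 4.68
ee_pos: [0.5163, 0.1989, 0.0199]
orientation: [179.9, 15.1, 172.7]
force: [-1.4, -0.3, -0.3]
opening: 0.0001
grasp_force: 0.6
t 4.67 dock xy [-131.4   84.1] z 19.9 F [-1.4 -0.4 -0.3] [179.9  15.1 172.7] [ 17.  11. 119. -10.  37. -58.]
spk dock mm [-67.4  -2.9] size [200.3 120.8] yaw -0.61 noses x [np.float64(-6.5), np.float64(-8.4)]
```

```bash
python3 -m inch '0.022 0 -0.006 0 0 0 0;0.022 -0.05 -0.006 0 0 0 0;0.022 -0.11 -0.006 0 0 0 0;0.022 -0.17 -0.006 0 0 0 0;0.013 -0.17 -0.0035 0 0 0 0;0.007 -0.17 -0.002 0 0 0 0;0.004 -0.17 -0.001 0 0 0 0;0.004 -0.17 -0.001 0 0 0 0'; python3 -c "
from h import *
st();spk()"
```

```text
time_s: 5.72
ee_pos: [0.4908, 0.032, 0.0196]
orientation: [179.9, 15.0, 172.8]
force: [0.0, 0.4, -0.6]
opening: -0.0001
grasp_force: 0.0
t 5.72 dock xy [-134.9  -84.7] z 19.6 F [-0.   0.4 -0.6] [179.9  15.  172.8] [ -4.   3. 128.  -1.  34. -86.]
spk dock mm [-67.3  -3.2] size [199.9 120.8] yaw -0.34 noses x [np.float64(-6.8), np.float64(-7.8)]
```

```bash
python3 -m inch '-0.002 0 0.0005 0 0 0 0;-0.004 0.001 0.001 0 0 0 0;-0.006 0.002 0.0015 0 0 0 0;-0.008 0.003 0.002 0 0 0 0;-0.010 0.004 0.0025 0 0 0 0;-0.010 0.005 0.0025 0 0 0 0;-0.010 0.005 0.0025 0 0 0 0'; python3 -c "
from h import *
st();spk()"
```

```text
time_s: 6.65
ee_pos: [0.5013, 0.0344, 0.0197]
orientation: [179.9, 15.0, 172.7]
force: [-1.8, -0.3, -1.5]
opening: 0.0
grasp_force: 1.0
t 6.65 dock xy [-124.9  -80.9] z 19.7 F [-1.8 -0.5 -1.5] [179.9  15.  172.7] [ -3.   4. 127.  -2.  34. -85.]
spk dock mm [-62.7  -0.2] size [200.4 120.5] yaw 1.83 noses x [np.float64(-5.6), np.float64(0.1)]
```

```bash
python3 -m inch '0.017 0 -0.0045 0 0 0 0;0.017 0.05 -0.0045 0 0 0 0;0.017 0.11 -0.0045 0 0 0 0;0.017 0.163 -0.0045 0 0 0 0;0.010 0.163 -0.0025 0 0 0 0;0.007 0.163 -0.002 0 0 0 0' | grep -E 'force'; python3 -m inch '-0.002 0 0.0005 0 0 0 0;-0.004 0 0.001 0 0 0 0;-0.006 0 0.0015 0 0 0 0;-0.008 0.001 0.002 0 0 0 0;-0.010 0.001 0.0025 0 0 0 0;-0.012 0.002 0.003 0 0 0 0;-0.014 0.002 0.0035 0 0 0 0;-0.016 0.002 0.004 0 0 0 0'|grep force; python3 -c "
from h import *
st();spk()"
```

```text
force: [0.5, -0.4, -0.1]
grasp_force: 0.0
force: [-3.4, 3.6, -0.7]
grasp_force: 1.9
t 8.45 dock xy [-116.4   84.3] z 20.1 F [-3.8  3.1 -0.7] [179.9  15.  172.7] [ 17.  12. 117. -10.  37. -59.]
spk dock mm [-56.1  -0.8] size [201.  120.8] yaw -3.26 noses x [np.float64(9.0), np.float64(-1.3)]
```

```bash
python3 -m inch '0.02 0 -0.005 0 0 0 0;0.02 -0.05 -0.005 0 0 0 0;0.02 -0.11 -0.005 0 0 0 0;0.02 -0.165 -0.005 0 0 0 0;0.014 -0.165 -0.0035 0 0 0 0;0.011 -0.165 -0.003 0 0 0 0' | grep -E 'force'; python3 -m inch '-0.002 0 0.0005 0 0 0 0;-0.004 0 0.001 0 0 0 0;-0.006 0 0.0015 0 0 0 0;-0.008 0 0.002 0 0 0 0;-0.010 0 0.0025 0 0 0 0;-0.012 0 0.003 0 0 0 0;-0.015 0 0.004 0 0 0 0;-0.018 0 0.005 0 0 0 0'|grep force; python3 -c "
from h import *
st();spk()"
```

```text
force: [-1.7, -1.0, 0.0]
grasp_force: 1.3
force: [-7.7, -3.4, 3.0]
grasp_force: 3.3
t 10.25 dock xy [-108.9  -81.3] z 19.8 F [-7.2 -4.4  3. ] [180.   14.9 172.7] [ -4.   6. 125.  -2.  34. -85.]
spk dock mm [-46.4   1.9] size [200.5 120.7] yaw 2.57 noses x [np.float64(9.5), np.float64(17.6)]
```

```bash
python3 -m inch '0.018 0 -0.005 0 0 0 0;0.018 0.05 -0.005 0 0 0 0;0.018 0.11 -0.005 0 0 0 0;0.018 0.165 -0.005 0 0 0 0;0.012 0.165 -0.003 0 0 0 0;0.010 0.165 -0.0025 0 0 0 0' | grep -E 'force'; python3 -m inch '-0.002 0 0.0005 0 0 0 0;-0.004 0 0.001 0 0 0 0;-0.006 0 0.0015 0 0 0 0;-0.008 0 0.002 0 0 0 0;-0.010 0 0.0025 0 0 0 0;-0.012 0 0.003 0 0 0 0;-0.014 0 0.0035 0 0 0 0;-0.016 0 0.004 0 0 0 0'|grep force; python3 -c "
from h import *
st();spk()"
```

```text
force: [-0.6, -0.5, 0.2]
grasp_force: 0.0
force: [-1.6, 1.6, -0.7]
grasp_force: 1.2
t 12.05 dock xy [-102.8   84.1] z 20.1 F [-1.8  1.4 -0.7] [179.9  15.  172.7] [ 16.  14. 116. -10.  37. -60.]
spk dock mm [-40.8  -0.2] size [200.2 120.8] yaw -1.65 noses x [np.float64(21.7), np.float64(16.6)]
```

```bash
python3 -m inch '0.018 0 -0.005 0 0 0 0;0.018 -0.05 -0.005 0 0 0 0;0.018 -0.11 -0.005 0 0 0 0;0.018 -0.166 -0.005 0 0 0 0;0.010 -0.166 -0.0025 0 0 0 0;0.008 -0.166 -0.002 0 0 0 0' | grep -E 'force'; python3 -m inch '-0.002 0 0.0005 0 0 0 0;-0.004 0 0.001 0 0 0 0;-0.006 0 0.0015 0 0 0 0;-0.008 0 0.002 0 0 0 0;-0.010 0 0.0025 0 0 0 0;-0.012 0 0.003 0 0 0 0;-0.014 0 0.0035 0 0 0 0;-0.016 0 0.004 0 0 0 0'|grep force; python3 -c "
from h import *
st();spk()"
```

```text
force: [0.2, 1.2, -0.8]
grasp_force: 0.0
force: [-6.3, -3.2, 2.1]
grasp_force: 2.9
t 13.85 dock xy [-94.6 -82.3] z 19.9 F [-5.9 -4.   2.1] [180.   14.9 172.7] [ -4.   8. 123.  -1.  35. -86.]
spk dock mm [-33.8   1.5] size [199.9 121. ] yaw 2.39 noses x [np.float64(22.4), np.float64(29.9)]
```

```bash
python3 -m inch '0.018 0 -0.005 0 0 0 0;0.018 0.05 -0.005 0 0 0 0;0.018 0.11 -0.005 0 0 0 0;0.018 0.166 -0.005 0 0 0 0;0.012 0.166 -0.003 0 0 0 0;0.010 0.166 -0.0025 0 0 0 0' | grep -E 'force'; python3 -m inch '-0.002 0 0.0005 0 0 0 0;-0.004 0 0.001 0 0 0 0;-0.006 0 0.0015 0 0 0 0;-0.008 0 0.002 0 0 0 0;-0.010 0 0.0025 0 0 0 0;-0.012 0 0.003 0 0 0 0;-0.014 0 0.0035 0 0 0 0;-0.015 0 0.004 0 0 0 0'|grep force; python3 -c "
from h import *
st();spk()"
```

```text
force: [-0.4, 0.1, -1.5]
grasp_force: 0.0
force: [-2.2, 2.4, -0.7]
grasp_force: 1.5
t 15.65 dock xy [-89.3  84.1] z 20.2 F [-2.5  2.1 -0.7] [179.9  15.  172.7] [ 15.  15. 114.  -9.  38. -60.]
spk dock mm [-27.1  -0.7] size [200.2 121.4] yaw -1.52 noses x [np.float64(35.3), np.float64(30.5)]
```

```bash
python3 -m inch '0.017 0 -0.0045 0 0 0 0;0.017 -0.05 -0.0045 0 0 0 0;0.017 -0.11 -0.0045 0 0 0 0;0.017 -0.166 -0.0045 0 0 0 0;0.010 -0.166 -0.0025 0 0 0 0;0.008 -0.166 -0.002 0 0 0 0' | grep -E 'force'; python3 -m inch '-0.002 0 0.0005 0 0 0 0;-0.004 0 0.001 0 0 0 0;-0.006 0 0.0015 0 0 0 0;-0.008 0 0.002 0 0 0 0;-0.010 0 0.0025 0 0 0 0;-0.012 0 0.003 0 0 0 0;-0.014 0 0.0035 0 0 0 0;-0.015 0 0.004 0 0 0 0'|grep force; python3 -c "
from h import *
st();spk()"
```

```text
force: [-0.6, -0.0, -0.6]
grasp_force: 0.0
force: [-3.6, -2.4, -0.0]
grasp_force: 1.5
t 17.45 dock xy [-81.5 -82. ] z 19.9 F [-3.3 -2.8 -0. ] [179.9  15.  172.7] [ -4.   9. 121.  -1.  35. -86.]
spk dock mm [-20.    1.4] size [200.5 121.2] yaw 2.65 noses x [np.float64(35.7), np.float64(44.1)]
```

```bash
python3 -m inch '0.018 0 -0.005 0 0 0 0;0.018 0.05 -0.005 0 0 0 0;0.018 0.11 -0.005 0 0 0 0;0.018 0.166 -0.005 0 0 0 0;0.012 0.166 -0.003 0 0 0 0;0.010 0.166 -0.0025 0 0 0 0' | grep -E 'force'; python3 -m inch '-0.002 0 0.0005 0 0 0 0;-0.004 0 0.001 0 0 0 0;-0.006 0 0.0015 0 0 0 0;-0.008 0 0.002 0 0 0 0;-0.010 0 0.0025 0 0 0 0;-0.012 0 0.003 0 0 0 0;-0.014 0 0.0035 0 0 0 0;-0.014 0 0.0035 0 0 0 0'|grep force; python3 -c "
from h import *
st();spk()"
```

```text
force: [-0.5, 0.6, -0.1]
grasp_force: 0.0
force: [-0.9, 0.8, -1.0]
grasp_force: 0.8
t 19.25 dock xy [-77.7  84. ] z 20.2 F [-1.   0.7 -1. ] [179.9  15.  172.7] [ 15.  16. 113.  -9.  38. -61.]
spk dock mm [-14.2  -0.6] size [200.5 120.3] yaw -1.21 noses x [np.float64(47.6), np.float64(43.9)]
```

```bash
python3 -m inch '0.016 0 -0.0045 0 0 0 0;0.016 -0.05 -0.0045 0 0 0 0;0.016 -0.11 -0.0045 0 0 0 0;0.016 -0.166 -0.0045 0 0 0 0;0.010 -0.166 -0.0025 0 0 0 0;0.008 -0.166 -0.002 0 0 0 0' | grep -E 'force'; python3 -m inch '-0.002 0 0.0005 0 0 0 0;-0.004 0 0.001 0 0 0 0;-0.006 0 0.0015 0 0 0 0;-0.008 0 0.002 0 0 0 0;-0.009 0 0.0023 0 0 0 0;-0.010 0 0.0025 0 0 0 0;-0.011 0 0.003 0 0 0 0;-0.011 0 0.003 0 0 0 0'|grep force; python3 -c "
from h import *
st();spk()"
```

```text
force: [0.1, -0.4, -0.2]
grasp_force: 0.0
force: [-2.4, -1.4, -0.7]
grasp_force: 1.1
t 21.05 dock xy [-74.4 -82.1] z 19.5 F [-2.2 -1.7 -0.7] [179.9  15.  172.7] [ -4.  10. 120.  -1.  35. -86.]
spk dock mm [-11.3   0.1] size [200.1 121.1] yaw 1.46 noses x [np.float64(46.4), np.float64(51.0)]
```

```bash
python3 -m inch '0.016 0 -0.0045 0 0 0 0;0.016 0.05 -0.0045 0 0 0 0;0.016 0.11 -0.0045 0 0 0 0;0.016 0.166 -0.0045 0 0 0 0;0.010 0.166 -0.0025 0 0 0 0;0.008 0.166 -0.002 0 0 0 0' | grep -E 'force'; python3 -m inch '-0.002 0 0.0005 0 0 0 0;-0.004 0 0.001 0 0 0 0;-0.006 0 0.0015 0 0 0 0;-0.007 0 0.0018 0 0 0 0;-0.008 0 0.002 0 0 0 0;-0.009 0 0.0025 0 0 0 0;-0.010 0 0.0027 0 0 0 0;-0.010 0 0.0027 0 0 0 0'|grep force; python3 -c "
from h import *
st();spk()"
```

```text
force: [0.0, 0.4, 0.1]
grasp_force: 0.0
force: [-2.5, 3.2, -0.3]
grasp_force: 1.3
t 22.85 dock xy [-72.8  84.4] z 19.7 F [-2.9  2.9 -0.3] [179.9  15.  172.7] [ 15.  16. 112.  -9.  38. -61.]
spk dock mm [-9.4 -0.3] size [199.9 121. ] yaw -0.6 noses x [np.float64(51.5), np.float64(49.6)]
```

```bash
python3 -m inch '-0.001 0 0.0003 0 0 0 0;-0.002 0 0.0005 0 0 0 0;-0.003 0 0.0008 0 0 0 0;-0.004 0 0.001 0 0 0 0;-0.004 0 0.001 0 0 0 0' | grep -E '^force'; python3 -m inch '0.018 0 -0.005 0 0 0 0;0.018 -0.05 -0.005 0 0 0 0;0.018 -0.11 -0.005 0 0 0 0;0.018 -0.166 -0.005 0 0 0 0;0.010 -0.166 -0.0027 0 0 0 0;0.010 -0.166 -0.0027 0 0 0 0'|grep ^force; python3 -c "
from h import *
st();spk()"
```

```text
force: [-7.8, 4.9, 5.1]
force: [-0.2, -0.5, -0.1]
t 24.27 dock xy [-76.2 -82.3] z 20.9 F [-0.2 -0.5 -0.1] [179.9  15.2 172.6] [ -4.   9. 121.  -1.  35. -86.]
spk dock mm [-7.3 -0.6] size [201.2 120.5] yaw -0.43 noses x [np.float64(53.4), np.float64(52.1)]
```

```bash
python3 -m inch '-0.001 0 0.0003 0 0 0 0;-0.002 0 0.0005 0 0 0 0;-0.003 0 0.0008 0 0 0 0;-0.004 0 0.001 0 0 0 0;-0.005 0 0.0013 0 0 0 0;-0.006 0 0.0016 0 0 0 0;-0.007 0 0.0019 0 0 0 0;-0.007 0 0.0019 0 0 0 0' | grep -E '^force'; python3 -c "
from h import *
st();spk()"
```

```text
force: [-6.6, 0.2, 4.2]
t 25.32 dock xy [-73.  -82.1] z 19.0 F [-6.5 -0.6  4.2] [179.9  14.8 172.7] [ -4.  10. 120.  -1.  35. -86.]
spk dock mm [-6.9 -0.2] size [200.5 120.9] yaw -0.57 noses x [np.float64(54.0), np.float64(52.2)]
```

```bash
python3 -m inch '-0.001 0 0.0003 0 0 0 0;-0.002 0 0.0005 0 0 0 0;-0.003 0 0.0008 0 0 0 0;-0.003 0 0.0008 0 0 0 0' | grep -E '^force';  python3 -c "
from h import *
st();spk()"; python3 -m inch '-0.001 0 0.0003 0 0 0 0;-0.002 0 0.0005 0 0 0 0;-0.003 0 0.0008 0 0 0 0;-0.003 0 0.0008 0 0 0 0' | grep -E '^force'; python3 -c "
from h import *
st();spk()"
```

```text
force: [-9.4, -1.5, 6.6]
t 25.88 dock xy [-71.6 -82.4] z 18.1 F [-9.1 -2.7  6.6] [180.   14.6 172.7] [ -4.  10. 120.  -1.  35. -86.]
spk dock mm [-2.5  0.2] size [204.7 123.4] yaw 2.47 noses x [np.float64(53.6), np.float64(61.4)]
force: [-11.1, -1.7, 6.4]
t 26.43 dock xy [-69.4 -82.8] z 17.7 F [-10.8  -3.1   6.4] [-180.    14.5  172.7] [ -4.  11. 119.  -1.  35. -86.]
spk dock mm [-0.8 -0.5] size [202.4 124. ] yaw 2.72 noses x [np.float64(54.9), np.float64(63.4)]
```

```bash
sed -i 's/m=(Z>.05)&(Z<.068)/m=(Z>.055)\&(Z<.064)/; s/    (c,s,a),k=rect(np.dstack/    m=cv2.morphologyEx(m.astype(np.uint8),cv2.MORPH_OPEN,np.ones((5,5)))\n    (c,s,a),k=rect(np.dstack/' h.py; python3 -c "
from h import *
p=spk();c=p[105:225,190:320]; cv2.imwrite('pics/c2.png',cv2.resize(c,(650,600),interpolation=cv2.INTER_CUBIC)[:,:,::-1])
p=spk('side');print(p.shape)"
```

```text
spk dock mm [-3.3 -0.3] size [200.  115.2] yaw 0.44 noses x [np.float64(56.0), np.float64(57.4)]
spk dock mm [-4.8  0.1] size [202.8 115.6] yaw 0.74 noses x [np.float64(54.0), np.float64(56.3)]
(384, 512, 3)
```

View pics/c2.png

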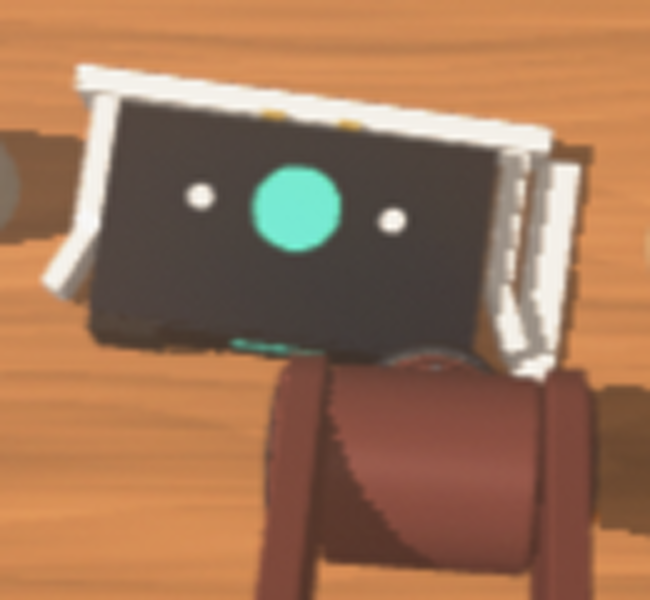

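The crop shows the speaker nearly home: the left front has a slightly larger gap and the dock has not shifted. Next I'll push the left bumper.

```bash
python3 -m inch '0.021 0 -0.0055 0 0 0 0;0.021 0.05 -0.0055 0 0 0 0;0.021 0.11 -0.0055 0 0 0 0;0.021 0.166 -0.0055 0 0 0 0;0.013 0.166 -0.0035 0 0 0 0;0.012 0.166 -0.0035 0 0 0 0' | grep -E '^force';python3 -c "
from h import *
st()";  python3 -m inch '-0.002 0 0.0005 0 0 0 0;-0.004 0 0.001 0 0 0 0;-0.005 0 0.0013 0 0 0 0;-0.006 0 0.0016 0 0 0 0;-0.007 0 0.0019 0 0 0 0;-0.008 0 0.0021 0 0 0 0;-0.008 0 0.0021 0 0 0 0' | grep -E '^force'; python3 -c "
from h import *
st();spk()"
```

```text
force: [-0.4, -0.7, 0.6]
t 27.32 dock xy [-76.9  84.3] z 20.5 F [-0.3 -0.8  0.6] [179.9  15.1 172.7] [ 15.  16. 113.  -9.  38. -61.]
force: [-4.6, -0.1, 2.2]
t 28.2 dock xy [-70.8  83.9] z 19.8 F [-4.5 -0.7  2.2] [180.   14.9 172.7] [ 15.  16. 112.  -9.  38. -62.]
spk dock mm [-3.1 -0. ] size [200.4 115.8] yaw 0.35 noses x [np.float64(56.4), np.float64(57.5)]
```

```bash
python3 -m inch '-0.001 0 0.0003 0 0 0 0;-0.002 0 0.0005 0 0 0 0;-0.003 0 0.0008 0 0 0 0;-0.003 0 0.0008 0 0 0 0' | grep -E '^force';  python3 -c "
from h import *
st()"; python3 -m inch '-0.001 0 0.0003 0 0 0 0;-0.002 0 0.0005 0 0 0 0;-0.003 0 0.0008 0 0 0 0;-0.003 0 0.0008 0 0 0 0' | grep -E '^force'; python3 -c "
from h import *
st();spk()"
```

```text
force: [-7.6, 2.8, 5.4]
t 28.75 dock xy [-69.   84.5] z 19.5 F [-7.9  1.8  5.4] [179.9  14.8 172.7] [ 15.  17. 112.  -9.  38. -62.]
force: [-9.9, 4.6, 4.4]
t 29.25 dock xy [-66.4  85.3] z 19.4 F [-10.4   3.3   4.4] [179.9  14.7 172.6] [ 15.  17. 111.  -9.  38. -62.]
spk dock mm [-0.8 -0.6] size [199.7 115.1] yaw -1.11 noses x [np.float64(61.0), np.float64(57.5)]
```

```bash
python3 -m inch '-0.001 0 0.0003 0 0 0 0;-0.002 0 0.0005 0 0 0 0;-0.002 0 0.0005 0 0 0 0' | grep -E '^force';  python3 -c "
from h import *
st();spk()"
```

```text
force: [-9.7, 5.9, 5.8]
t 29.68 dock xy [-64.5  85.7] z 19.4 F [-10.4   4.6   5.8] [179.8  14.7 172.6] [ 14.  17. 111.  -9.  38. -62.]
spk dock mm [-0.1 -0.8] size [199.9 115.6] yaw -1.69 noses x [np.float64(62.6), np.float64(57.2)]
```

```bash
python3 -m inch '0.021 0 -0.0055 0 0 0 0;0.021 -0.05 -0.0055 0 0 0 0;0.021 -0.11 -0.0055 0 0 0 0;0.021 -0.166 -0.0055 0 0 0 0;0.014 -0.166 -0.0037 0 0 0 0;0.013 -0.166 -0.0035 0 0 0 0' | grep -E '^force';python3 -c "
from h import *
st();spk()";  python3 -m inch '-0.002 0 0.0005 0 0 0 0;-0.004 0 0.001 0 0 0 0;-0.006 0 0.0016 0 0 0 0;-0.008 0 0.0021 0 0 0 0;-0.010 0 0.0026 0 0 0 0;-0.011 0 0.0028 0 0 0 0;-0.011 0 0.0028 0 0 0 0' | grep -E '^force'; python3 -c "
from h import *
st();spk()"
```

```text
force: [-0.0, 0.3, -0.5]
t 30.48 dock xy [-72.6 -82. ] z 20.9 F [-0.1  0.3 -0.5] [179.9  15.2 172.6] [ -4.  10. 120.  -1.  35. -86.]
spk dock mm [-0.  -0.9] size [200.  115.4] yaw -1.95 noses x [np.float64(63.0), np.float64(56.9)]
force: [-8.9, -0.5, 6.5]
t 31.4 dock xy [-67.4 -82.1] z 18.3 F [-8.8 -1.7  6.5] [180.   14.5 172.7] [ -4.  11. 119.  -1.  35. -86.]
spk dock mm [ 0.3 -0.5] size [199.7 115.7] yaw -0.28 noses x [np.float64(60.7), np.float64(59.8)]
```

```bash
for i in 1; do python3 -m inch '-0.001 0 0.0003 0 0 0 0;-0.002 0 0.0005 0 0 0 0;-0.002 0 0.0005 0 0 0 0' | grep -E '^force'; done;  python3 -c "
from h import *
st()";python3 -m inch '-0.001 0 0.0003 0 0 0 0;-0.002 0 0.0005 0 0 0 0;-0.002 0 0.0005 0 0 0 0' | grep -E '^force';  python3 -c "
from h import *
st();spk()"
```

```text
force: [-10.5, -1.6, 5.4]
t 31.82 dock xy [-65.8 -82.3] z 18.1 F [-10.2  -3.    5.4] [-180.    14.4  172.7] [ -4.  11. 119.  -1.  36. -86.]
force: [-10.9, -2.1, 5.8]
t 32.2 dock xy [-64.3 -82.6] z 17.8 F [-10.6  -3.5   5.8] [-180.    14.4  172.8] [ -4.  11. 119.  -1.  36. -86.]
spk dock mm [ 2.6 -0.4] size [200.  115.5] yaw 0.35 noses x [np.float64(62.1), np.float64(63.1)]
```

```bash
python3 -m inch '-0.001 0 0.0003 0 0 0 0;-0.002 0 0.0005 0 0 0 0;-0.002 0 0.0005 0 0 0 0' | grep -E '^force'; python3 -c "
from h import *
st();spk()"
```

```text
force: [-13.7, -2.2, 7.9]
t 32.62 dock xy [-63.1 -82.7] z 17.5 F [-13.3  -3.9   7.9] [-179.9   14.3  172.8] [ -4.  12. 118.  -1.  36. -86.]
spk dock mm [ 2.2 -0.2] size [199.1 115.8] yaw 0.92 noses x [np.float64(60.8), np.float64(63.7)]
```

```bash
python3 -m inch '0.026 0 -0.007 0 0 0 0;0.026 0.05 -0.007 0 0 0 0;0.026 0.11 -0.007 0 0 0 0;0.026 0.166 -0.007 0 0 0 0;0.016 0.166 -0.0045 0 0 0 0;0.015 0.166 -0.004 0 0 0 0;0.015 0.166 -0.004 0 0 0 0' | grep -E '^force';python3 -c "
from h import *
st();spk()";  python3 -m inch '-0.002 0 0.0005 0 0 0 0;-0.004 0 0.001 0 0 0 0;-0.006 0 0.0016 0 0 0 0;-0.008 0 0.0021 0 0 0 0;-0.009 0 0.0024 0 0 0 0;-0.010 0 0.0026 0 0 0 0;-0.010 0 0.0026 0 0 0 0' | grep -E '^force'; python3 -c "
from h import *
st();spk()"
```

```text
force: [-0.1, -0.5, 0.1]
t 33.55 dock xy [-73.   82.7] z 20.1 F [-0.1 -0.5  0.1] [180.   15.  172.6] [ 15.  16. 112.  -9.  38. -61.]
spk dock mm [ 3.  -0.4] size [199.8 115.6] yaw 0.58 noses x [np.float64(62.1), np.float64(63.9)]
force: [-6.6, 1.2, 4.6]
t 34.48 dock xy [-64.7  84. ] z 19.9 F [-6.7  0.3  4.6] [180.   14.8 172.7] [ 14.  17. 111.  -9.  38. -62.]
spk dock mm [ 3.1 -0.3] size [199.9 116. ] yaw 0.76 noses x [np.float64(61.9), np.float64(64.3)]
```

```bash
for i in 1; do python3 -m inch '-0.001 0 0.0003 0 0 0 0;-0.002 0 0.0005 0 0 0 0;-0.002 0 0.0005 0 0 0 0' | grep -E '^force'; done;  python3 -c "
from h import *
st()";python3 -m inch '-0.001 0 0.0003 0 0 0 0;-0.002 0 0.0005 0 0 0 0;-0.002 0 0.0005 0 0 0 0' | grep -E '^force';  python3 -c "
from h import *
st();spk()"
```

```text
force: [-8.5, 2.3, 4.8]
t 34.9 dock xy [-63.6  84.3] z 19.6 F [-8.7  1.1  4.8] [180.   14.7 172.7] [ 14.  17. 111.  -9.  38. -62.]
force: [-12.1, 3.7, 8.4]
t 35.27 dock xy [-62.7  84.6] z 19.5 F [-12.5   2.1   8.4] [180.   14.6 172.7] [ 14.  17. 111.  -8.  39. -62.]
spk dock mm [ 4.2 -0.4] size [199.9 115.4] yaw -0.17 noses x [np.float64(64.4), np.float64(63.9)]
```

```bash
python3 -m inch '-0.001 0 0.0003 0 0 0 0;-0.002 0 0.0005 0 0 0 0;-0.002 0 0.0005 0 0 0 0' | grep -E '^force'; python3 -c "
from h import *
st();p=spk();c=p[115:165,200:310]; cv2.imwrite('pics/c3.png',cv2.resize(c,(792,360),interpolation=cv2.INTER_CUBIC)[:,:,::-1])"
```

```text
force: [-16.1, 4.6, 11.6]
t 35.7 dock xy [-62.7  84.3] z 18.9 F [-16.5   2.5  11.6] [-180.    14.3  172.7] [ 14.  18. 111.  -8.  39. -62.]
spk dock mm [ 4.5 -0.3] size [200.1 115.5] yaw 0.09 noses x [np.float64(64.4), np.float64(64.7)]
```

View pics/c3.png

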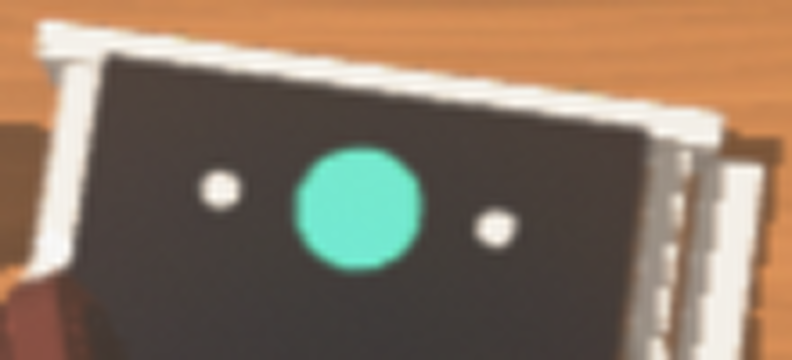

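Left has stalled against the stop: the force rose with no motion. The picture shows no gap along the wall, so I'll confirm the right side the same way.

```bash
python3 -m inch '0.025 0 -0.0067 0 0 0 0;0.025 -0.05 -0.0067 0 0 0 0;0.025 -0.11 -0.0067 0 0 0 0;0.025 -0.166 -0.0067 0 0 0 0;0.015 -0.166 -0.004 0 0 0 0;0.013 -0.166 -0.0035 0 0 0 0' | grep -E '^force';  python3 -m inch '-0.002 0 0.0005 0 0 0 0;-0.004 0 0.001 0 0 0 0;-0.006 0 0.0016 0 0 0 0;-0.008 0 0.0021 0 0 0 0;-0.010 0 0.0026 0 0 0 0;-0.012 0 0.0031 0 0 0 0;-0.012 0 0.0031 0 0 0 0' | grep -E '^force'; python3 -c "
from h import *
st();spk()"; python3 -m inch '-0.001 0 0.0003 0 0 0 0;-0.002 0 0.0005 0 0 0 0;-0.002 0 0.0005 0 0 0 0' | grep -E '^force'; python3 -c "
from h import *
st();spk()"
```

```text
force: [0.0, 0.5, 0.3]
force: [-12.7, 2.6, 8.9]
t 37.38 dock xy [-62.9 -81.5] z 18.1 F [-12.9   0.9   8.9] [179.9  14.3 172.7] [ -4.  11. 118.  -1.  36. -86.]
spk dock mm [ 4.4 -0.4] size [200.2 115.7] yaw 0.11 noses x [np.float64(64.2), np.float64(64.6)]
force: [-15.8, 3.2, 12.5]
t 37.8 dock xy [-62.9 -81.6] z 17.4 F [-16.1   1.1  12.5] [180.   14.  172.7] [ -4.  12. 118.  -1.  36. -86.]
spk dock mm [ 4.5 -0.7] size [199.4 115.5] yaw 0.02 noses x [np.float64(64.5), np.float64(64.6)]
```

Both corners are stalled at the stop. Next is the latch.

```bash
python3 -m inch '0.03 0 -0.008 0 0 0 0;0.045 0 -0.012 0 0 0 0;0.033 0 -0.06 0 0 0 0;0.025 0 -0.09 0 0 0 0;0.025 0 -0.09 0 0 0 0'|grep ^force; python3 -c "
from h import *
st();go(-.075,-.195,.10,tool());go(-.075,-.195,.025,tool());p=spk();
f=np.load('top0.npz'); p,d,W=cloud('top',f['p'],f['d']); m=W[145:165,318:348]; D=w2d(m); k=(m[...,2]>.009)&(m[...,2]<.03); print('ring',D[k].min(0),D[k].max(0))
p,d,W=cloud('top');hsv=cv2.cvtColor(p,cv2.COLOR_RGB2HSV);D=w2d(W);t=(W[...,2]>.012)&(W[...,2]<.055)&(D[...,1]<-.09)&(D[...,1]>-.25)&(D[...,0]<-.03)&(D[...,0]>-.2)&(hsv[...,0]<14)&(hsv[...,1]>180); print(t.sum(),D[t].min(0),D[t].max(0))"
```

```text
force: [0.3, -0.2, -1.1]
t 38.48 dock xy [-98.7 -81.8] z 105.4 F [ 0.3 -0.1 -1.1] [179.9  15.6 172.7] [ -4.  -2. 122.  -1.  45. -86.]
row [-0.0211 -0.1133  0.0113] [0.0008 0.0031 0.0008]
row [-0.0009 -0.1134  0.0835] [0.0008 0.0031 0.0008]
spk dock mm [ 4.2 -0.1] size [200.2 115.7] yaw 0.15 noses x [np.float64(64.0), np.float64(64.5)]
ring [ 0.00033735 -0.25636706] [ 0.05789635 -0.187347  ]
11 [-0.0859987  -0.14638897] [-0.07772133 -0.13035995]
```

```bash
python3 -m inch '-0.021 -0.06 0.011 0 0.003 0 0;-0.021 -0.113 0.011 0 0.003 0 0;-0.015 -0.113 0.03 0 0.003 0 0;-0.001 -0.113 0.083 0 0.003 0 0;-0.001 -0.113 0.083 0 0.003 0 0;-0.001 -0.113 0.083 0 0.003 0 0'|grep ^force; python3 -c "
from h import *
st()
t=np.radians(15); x0,y0=w2d(monitor.sense()['ee_pos'])
for ph in (-145,-160,-180,-200,-220,-240,-255,-265,-272):
  e=lambda a:np.array([np.cos(np.radians(a)),np.sin(np.radians(a))]); n=e(ph+90)
  q=np.array([-.071,-.134])+.045*e(ph)+n*(5+5*abs(n[0])+12*abs(n[1]))/1000
  dx,dy=q-[x0,y0]; print(ph,q.round(3),'row',np.round([-dx*np.cos(t),dy,dx*np.sin(t)],4))
p,d=vision.capture('side'); cv2.imwrite('pics/s2.png',cv2.resize(p[150:290,200:400],(800,560),interpolation=cv2.INTER_CUBIC)[:,:,::-1])"
```

```text
force: [-0.7, 0.5, -0.3]
t 39.33 dock xy [ -79.8 -194.7] z 20.8 F [-0.8  0.4 -0.3] [179.9  14.4 172.7] [ -18.    8.  122.    5.   36. -104.]
-145 [-0.098 -0.174] row [ 0.0173  0.0204 -0.0046]
-160 [-0.107 -0.166] row [ 0.0264  0.0284 -0.0071]
-180 [-0.116 -0.151] row [ 0.035   0.0437 -0.0094]
-200 [-0.119 -0.136] row [ 0.0383  0.0592 -0.0103]
-220 [-0.117 -0.118] row [ 0.0356  0.0763 -0.0095]
-240 [-0.107 -0.103] row [ 0.0261  0.092  -0.007 ]
-255 [-0.095 -0.094] row [ 0.0148  0.1008 -0.004 ]
-265 [-0.086 -0.09 ] row [ 0.0059  0.1046 -0.0016]
-272 [-0.08  -0.089] row [ 1.00e-04  1.06e-01 -0.00e+00]
```

View pics/s2.png

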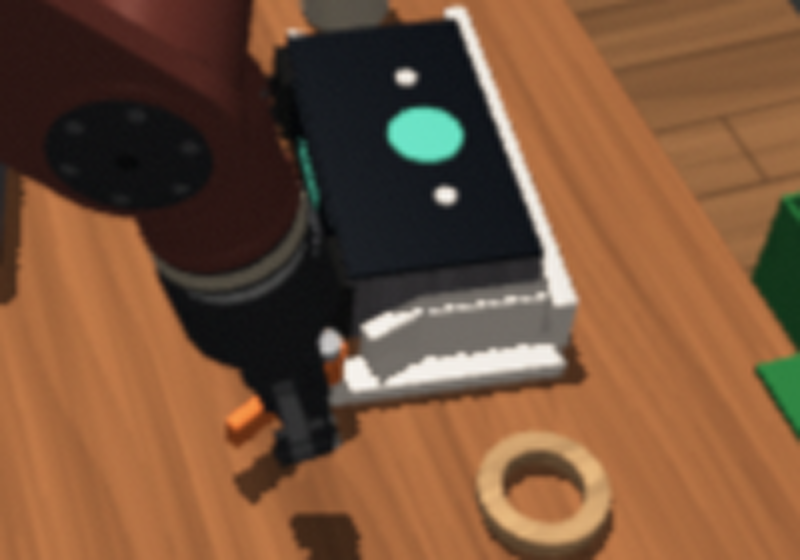

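The picture shows the speaker flush with the stop. The fingertips at (305,445) are on the outer side of the orange arm, ring clear at (543,490).

```bash
python3 -m inch '0.010 0.012 -0.0025 0 0 0 0;0.017 0.020 -0.0045 0 0 0 0;0.022 0.025 -0.006 0 0 0 0;0.027 0.030 -0.007 0 0 0 0;0.031 0.037 -0.008 0 0 0 0;0.035 0.044 -0.0095 0 0 0 0;0.037 0.052 -0.010 0 0 0 0;0.038 0.059 -0.0103 0 0 0 0'|grep ^force; python3 -c "
from h import *
st()"
python3 -m inch '-0.0005 0.009 0 0 0 0 0;-0.003 0.017 0.0008 0 0 0 0;-0.007 0.025 0.0019 0 0 0 0;-0.012 0.033 0.0032 0 0 0 0;-0.017 0.038 0.0046 0 0 0 0;-0.023 0.042 0.0062 0 0 0 0;-0.028 0.044 0.0075 0 0 0 0;-0.032 0.045 0.0086 0 0 0 0'|grep ^force; python3 -c "
from h import *
st();spk()"
```

```text
force: [0.7, 0.1, 0.2]
t 40.38 dock xy [-119.1 -135.5] z 21.6 F [0.7 0.2 0.2] [179.9  14.5 172.7] [-11.   4. 127.   2.  35. -95.]
force: [0.9, 0.3, -0.1]
t 41.38 dock xy [-85.6 -90.9] z 21.4 F [ 0.9  0.5 -0.1] [179.9  14.5 172.7] [ -5.   8. 122.  -1.  35. -87.]
spk dock mm [ 4.1 -0.4] size [200.4 115.6] yaw -0.18 noses x [np.float64(64.4), np.float64(63.8)]
```

```bash
python3 -m inch '-0.002 0 0.0005 0 0 0 0;-0.004 0 0.001 0 0 0 0;-0.006 0 0.0016 0 0 0 0;-0.007 0 0.0019 0 0 0 0;-0.007 0 0.0019 0 0 0 0'|grep ^force; python3 -c "
from h import *
st();spk()
p,d,W=cloud('side');hsv=cv2.cvtColor(p,cv2.COLOR_RGB2HSV);D=w2d(W);t=(W[...,2]>.012)&(W[...,2]<.055)&(D[...,1]<-.0)&(D[...,1]>-.25)&(D[...,0]<-.03)&(D[...,0]>-.2)&(hsv[...,0]<14)&(hsv[...,1]>180); print(t.sum(),D[t].min(0),D[t].max(0))"
```

```text
force: [-0.8, 0.5, -0.2]
t 42.05 dock xy [-78.7 -90.9] z 21.3 F [-0.9  0.4 -0.2] [179.9  14.5 172.7] [ -5.   9. 121.  -1.  36. -87.]
spk dock mm [ 4.  -0.2] size [200.2 115.2] yaw 0.13 noses x [np.float64(63.8), np.float64(64.2)]
218 [-0.12999762 -0.17809673] [-0.06429765 -0.13658364]
```

```bash
python3 -c "
from h import *
p,d=vision.capture('side'); cv2.imwrite('pics/s3.png',cv2.resize(p[150:290,200:400],(800,560),interpolation=cv2.INTER_CUBIC)[:,:,::-1])"
```

```text
(no output)
```

View pics/s3.png

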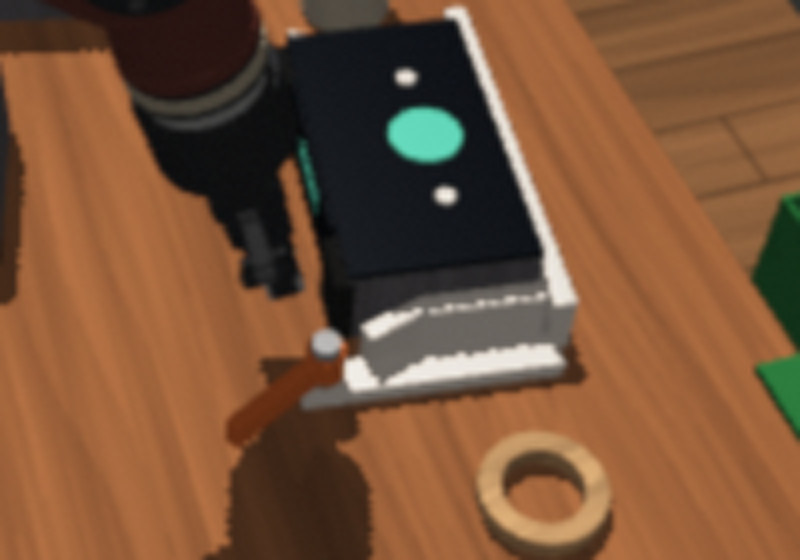

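```bash
python3 -c "
from h import *
e=monitor.sense()['ee_pos'];
f=lambda X:np.round((proj('side',X)-[200,150])*4)
print('tcp',f([e]),'expected tip;  s2 tcp',f([[*d2w(-.0798,-.1947),.021]]))
print('pivot top,tip',f([[*d2w(-.071,-.134),.046],[*d2w(-.122,-.185),.039],[*d2w(-.13,-.178),.039]]))
p,d,W=cloud('side')
for (u,v) in ((275,285),(265,265),(285,292),(240,425),(260,412),(280,395),(300,380)):
  c=W[150+v//4,200+u//4]; print((u,v),w2d(c).round(4),c[2].round(4))
"
```

```text
tcp [[293. 309.]] expected tip;  s2 tcp [[327. 462.]]
pivot top,tip [[323. 341.]
 [246. 439.]
 [228. 430.]]
(275, 285) [-0.0941 -0.1036] 0.0628
(265, 265) [-0.1069 -0.1484] 0.1362
(285, 292) [-0.087  -0.1023] 0.0528
(240, 425) [-0.1235 -0.1756] 0.0394
(260, 412) [-0.1113 -0.1668] 0.035
(280, 395) [-0.0989 -0.158 ] 0.0382
(300, 380) [-0.0863 -0.1492] 0.0342
```

The arm is untouched: the picture shows it still open and the fingers behind the right bumper. The fingers look about 10 mm higher than their nominal height, so I'll retry with a lower tip and slower steps.

```bash
python3 -m inch '0.0 0 -0.05 0 0 0 0;-0.008 -0.03 -0.07 0 0 0 0;-0.018 -0.085 -0.068 0 0 0 0;-0.016 -0.105 -0.068 0 0 0 0;-0.004 -0.105 -0.02 0 0 0 0;0.003 -0.105 0.013 0 0 0 0;0.003 -0.105 0.013 0 0 0 0;0.003 -0.105 0.013 0 0 0 0'|grep ^force; python3 -c "
from h import *
st()
p,d,W=cloud('side');D=w2d(W);m=(D[...,1]<-.17)&(D[...,1]>-.23)&(D[...,0]<-.05)&(D[...,0]>-.13)&(W[...,2]>.015)
hsv=cv2.cvtColor(p,cv2.COLOR_RGB2HSV); k=m&(hsv[...,2]<70)&(W[...,2]<.09); print(k.sum())
for z in range(10,90,10):
  j=k&(W[...,2]>z/1000)&(W[...,2]<z/1000+.01)
  if j.sum(): print(z,j.sum(),D[j].min(0).round(3),D[j].max(0).round(3))
print(np.round((proj('side',[monitor.sense()['ee_pos']])-[200,150])*4))
cv2.imwrite('pics/s4.png',cv2.resize(p[200:280,220:320],(700,560),interpolation=cv2.INTER_CUBIC)[:,:,::-1])"
```

```text
force: [-1.0, 0.6, 1.0]
t 43.25 dock xy [ -77.1 -196. ] z 8.9 F [-1.   0.5  1. ] [179.9  14.6 172.7] [ -18.   10.  122.    5.   34. -105.]
45
30 2 [-0.077 -0.202] [-0.077 -0.202]
40 2 [-0.078 -0.202] [-0.075 -0.191]
50 2 [-0.078 -0.198] [-0.077 -0.193]
60 2 [-0.08  -0.202] [-0.08 -0.2 ]
70 7 [-0.106 -0.21 ] [-0.082 -0.203]
80 30 [-0.113 -0.228] [-0.083 -0.203]
[[333. 475.]]
```

View pics/s4.png

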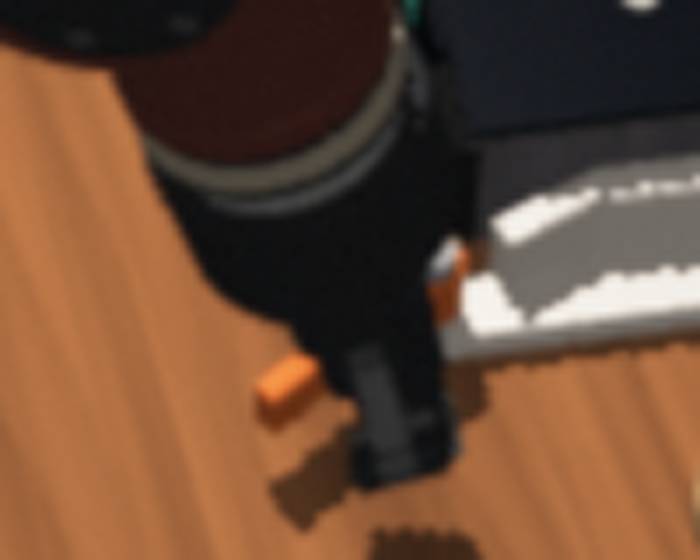

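The tip matches the projected TCP to within about 10 mm in height. Depth and the shadow suggest its real height is 25–30 mm, which explains why it passed over the arm. I'll go a little lower, then sweep.

```bash
python3 -m inch '0.001 0 0.003 0 0 0 0;0.0015 0 0.006 0 0 0 0;0.0015 0 0.006 0 0 0 0'|grep ^force; python3 -m inch '0.010 0.012 -0.0025 0 0 0 0;0.017 0.020 -0.0045 0 0 0 0;0.022 0.025 -0.006 0 0 0 0;0.026 0.029 -0.007 0 0 0 0;0.029 0.033 -0.0078 0 0 0 0;0.029 0.033 -0.0078 0 0 0 0'|grep ^force; python3 -c "
from h import *
st()
p,d,W=cloud('side');hsv=cv2.cvtColor(p,cv2.COLOR_RGB2HSV);D=w2d(W);t=(W[...,2]>.012)&(W[...,2]<.055)&(D[...,1]<-.0)&(D[...,1]>-.25)&(D[...,0]<-.03)&(D[...,0]>-.2)&(hsv[...,0]<14)&(hsv[...,1]>180); print(t.sum(),D[t].min(0),D[t].max(0))"
```

```text
force: [-0.7, 0.0, 0.1]
force: [-0.5, 0.9, -0.2]
t 44.42 dock xy [-108.8 -162.6] z 1.8 F [-0.6  0.8 -0.2] [179.9  14.4 172.7] [ -15.    7.  126.    4.   32. -100.]
136 [-0.14115791 -0.15232615] [-0.06430703 -0.13259777]
```

```bash
python3 -m inch '0.0068 0.012 -0.0018 0 0 0 0;0.0087 0.019 -0.0023 0 0 0 0;0.0097 0.027 -0.0026 0 0 0 0;0.009 0.036 -0.0025 0 0 0 0;0.0077 0.045 -0.002 0 0 0 0;0.0039 0.053 -0.001 0 0 0 0;-0.002 0.060 0.0005 0 0 0 0;-0.0077 0.065 0.002 0 0 0 0'|grep ^force; python3 -c "
from h import *
st();spk()
p,d,W=cloud('side');hsv=cv2.cvtColor(p,cv2.COLOR_RGB2HSV);D=w2d(W);t=(W[...,2]>.012)&(W[...,2]<.055)&(D[...,1]<-.0)&(D[...,1]>-.25)&(D[...,0]<-.03)&(D[...,0]>-.2)&(hsv[...,0]<14)&(hsv[...,1]>180); print(t.sum(),D[t].min(0),D[t].max(0))"
```

```text
force: [-0.9, -2.2, -0.6]
t 45.48 dock xy [-100.2  -97.4] z 1.8 F [-0.6 -2.3 -0.6] [179.9  14.5 172.7] [ -6.   9. 124.  -1.  33. -88.]
spk dock mm [ 4.3 -0.6] size [199.6 115.9] yaw 0.15 noses x [np.float64(64.1), np.float64(64.5)]
159 [-0.09876663 -0.14526624] [-0.06427312 -0.06937339]
```

```bash
python3 -m inch '-0.004 0.003 0.001 0 0 0 0;-0.008 0.005 0.002 0 0 0 0;-0.012 0.007 0.0032 0 0 0 0;-0.016 0.008 0.0043 0 0 0 0;-0.019 0.008 0.0051 0 0 0 0;-0.021 0.008 0.0056 0 0 0 0;-0.022 0.008 0.006 0 0 0 0;-0.022 0.008 0.006 0 0 0 0'|grep ^force; python3 -c "
from h import *
st();spk()
p,d,W=cloud('side');hsv=cv2.cvtColor(p,cv2.COLOR_RGB2HSV);D=w2d(W);t=(W[...,2]>.012)&(W[...,2]<.055)&(D[...,1]<-.0)&(D[...,1]>-.25)&(D[...,0]<-.03)&(D[...,0]>-.2)&(hsv[...,0]<14)&(hsv[...,1]>180); print(t.sum(),D[t].min(0),D[t].max(0))"
```

```text
force: [-4.1, 0.9, 2.9]
t 46.58 dock xy [-78.9 -89.8] z 1.2 F [-4.2  0.3  2.9] [179.9  14.3 172.7] [ -5.  12. 121.  -1.  33. -87.]
spk dock mm [ 4.3 -0.5] size [199.9 116. ] yaw 0.05 noses x [np.float64(64.2), np.float64(64.4)]
145 [-0.08145177 -0.14467062] [-0.0594107  -0.06363326]
```

```bash
python3 -m inch '0.02 0 -0.005 0 0 0 0;0.05 0 -0.013 0 0 0 0;0.05 0 -0.05 0 0 0 0;0.06 0 -0.1 0 0 0 0;0.06 0 -0.15 0 0 0 0;0.06 0 -0.18 0 0 0 0;0.06 0 -0.18 0 0 0 0'|grep ^force; python3 -c "
from h import *
st();spk()
p,d,W=cloud('side');hsv=cv2.cvtColor(p,cv2.COLOR_RGB2HSV);D=w2d(W);t=(W[...,2]>.012)&(W[...,2]<.055)&(D[...,1]<-.0)&(D[...,1]>-.25)&(D[...,0]<-.03)&(D[...,0]>-.2)&(hsv[...,0]<14)&(hsv[...,1]>180); print(t.sum(),D[t].min(0),D[t].max(0))
cv2.imwrite('pics/s5.png',cv2.resize(p[100:300,200:400],(600,600),interpolation=cv2.INTER_CUBIC)[:,:,::-1])"
```

```text
force: [0.0, -0.1, 0.9]
t 47.55 dock xy [-177.4  -90.3] z 165.4 F [ 0.  -0.1  0.9] [179.9  15.1 172.7] [ -4. -19. 128.  -1.  55. -87.]
spk dock mm [ 4.4 -0.4] size [200.5 115.8] yaw 0.31 noses x [np.float64(63.9), np.float64(64.9)]
147 [-0.08139222 -0.14487146] [-0.05929814 -0.06362134]
```

View pics/s5.png

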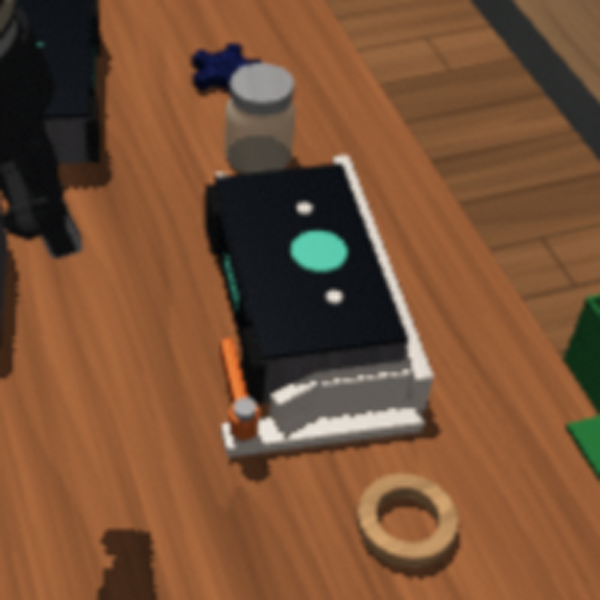

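The arm is shut behind the right bumper, from (243,410) to (228,340). The speaker is flush against the stop, and the ring, jar and teether look undisturbed.

```bash
python3 -c "
from plant import order
print(order.close_job())"
```

```text
the job is handed in; nothing more can be done
None
```

The job is handed in, with no verdict returned: the speaker is pressed fully home (pushing either rear bumper gave no more movement), and the latch is shut against its end stop. The jar, ring and teether look undisturbed. It took about 48 s of the 72 s, and the highest push force read was about 17 N.

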